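# Put the condiments back in the bottle rack in order of height

### The arm

A 7-joint arm with a two-finger parallel gripper is mounted at the origin on a cart in front of the work surface, level with it; the furniture and walls round the work are solid. World frame = base frame: x ahead of the robot, y to its left, z up, the work surface at z = 0. Lengths are in m, angles in rad, forces in N, time in s.
With the tool pointing down it reaches from about 0.4 to 0.85 m from the base axis. Payload 6.9 kg.
Tool frame: the origin (TCP) lies midway between the tips of the shut fingers; the grasp point (between the pads) lies 19 mm behind it; z points along the fingers, y is the line along which they close (so a half turn about z gives the same grasp; the last joint's range is limited). The gripper opens to 85 mm and grips with 20 to 120 N. Pads are 22 mm wide; open, the fingers measure 114 mm over their backs; the gripper's body (76 mm by 85 mm) begins 54 mm behind the grasp point. The pads swing forward as they close: fully open they stand 13 mm farther back than shut.
Start: joints at [1.24, 0.507, -0.238, 1.5, 0.126, 1.149, -0.155], TCP at [0.264, -0.567, 0.231] pointing down, gripper open.
Joint ranges: [-3.08, 3.08], [-0.24, 2.05], [-1.43, 1.35], [0, 2.5], [-1.52, 4.66], [0.17, 1.96], [-2.89, 2.89]. Speed limits (rad/s): [2.39, 2.39, 3.14, 3.14, 3.14, 3.14, 3.14].

### API

Orientations are given as [roll, pitch, yaw] about the fixed x, y, z axes, in that order (R = Rz(yaw) Ry(pitch) Rx(roll)).
In Python, from workcell import bot gives the robot as it stands.
- The arm moves only by the tool move_arm, never from a script. Its argument "plan" is text: rows parted by semicolons, each of 5 numbers parted by spaces: the opening, from 0 (shut) to 1 (fully open), then the shift along the tool's x, y, z as a fraction of full scale, then the turn about the tool's z as a fraction of full scale. A call has 1 to 20 rows; each row is the pose to reach, as a shift and turn from the pose commanded when the call began, along the tool's axes at that moment; what a row does not reach only later rows make up. Full scale, the value 1, is 150 mm for a shift and 45 degrees for a turn. A row lasts 1/8 s, in which the tool goes at most 62.5 mm and 10.7 degrees, less where a joint would pass 70% of its speed; a pose out of reach is approached as far as the arm can. A call with a number of a shift or a turn outside -1 to 1 is refused whole. A call with a gripper value outside its range is refused whole. The fingers move at their own pace and stop on an object; "force" is the grip in N (left out, the last holds). Time passes only in rows, so rows that repeat a pose let the fingers close. It gives the time, the measured TCP pose, the force, the opening and the grip force at its end, in the units of the state.
- bot.state(): the state, without advancing time (a new reading comes with each control period).
- bot.grab_frame(name): name is "side" or "top"; returns a dict with "pixels" (400x640x3 uint8, red, green, blue), "range_z" (400x640 float32, m along the optical axis (not along the pixel's ray), 0 where there is no reading), "fx", "fy", "cx", "cy" (pixels), "rvec" (rotation vector, rad) and "tvec" (3), from world to camera coordinates, as OpenCV has them. Camera axes: x right, y down, z forward; pixel columns grow to the right and rows downward; lengths in m; the calibration is good to about 2 mm. A picture is of the moment at which its call begins.
- bot.close_job(): hands the job in; it is judged then, once.
Trained networks look in the newest picture that a camera, given by its name, has taken for a name from the list of things; names that differ only in an ending like _2 or _b are one class to them, and where a whole thing is asked for, a point or a joint stands for the part that bears it (a point fixed in the world has none). Each returns a list of dicts, best first, with "confidence" (0 to 1); they miss things now and then, are a little off and sometimes report something else, mostly with a low value. They report only what shows in the picture. A call takes as long as a camera call.
- bot.look_for(camera, query): "location" ([column, row] in pixels, amid what is visible of it).
- bot.regions_of(camera, query): "pixels" (400x640 bool, what is visible of it) and "location" ([column, row] in pixels, amid what is visible of it).
The state is a dict: "time_s": time; "q": joint angles; "joint_vel": joint speeds; "effort": joint torques, N m; "tcp_pos": TCP position; "orientation": TCP orientation; "force": force on the tool from outside, world axes, zero at the start; "moment": the same for the moment, N m; "gripper_width": finger opening in m; "grasp_force": force on a finger pad.
Only numpy, scipy, OpenCV 4.12 (cv2) and the standard library are available. Lean on these libraries where they do the work, as an engineer would, in place of code of your own. Each camera call takes 0.05 s, during which the arm holds its last target. There are 200 camera calls.

### The job

Put the three sauce and vinegar bottles and the small spice jar back into the wooden bottle rack in order of height, one to a compartment: the tallest in the wide compartment at the rack's high end, then down to the shortest at its low end. Keep them upright and set each down on its cork pad rather than dropping it. Leave the mug of tea where it stands.

Things in the scene. Friction and masses are not known exactly. Their poses are not given: they have to be found in the camera images.
- rack: Low wooden bottle rack fixed on the table, 297 mm along its row (y) by 90 mm across (x), four open compartments parted by 6 mm boards. Taller towards +y: end panels 108 (with a hand slot) and 52 mm high, rails and dividers slope from 96 to 46 mm; compartments narrow towards the low end. Origin: centre of its underside, z up. The tall end may point left, right or away from the robot.
- bay1: cork pad on the floor of the first (tallest and widest, at the high end) compartment of the rack, 72 mm clear along the row by 74 mm across it, for the tallest container. Origin: centre of the pad's upper face, 11 mm above the table. y: along the row towards the tall end; x: across; z up.
- bay2: cork pad on the floor of the second compartment of the rack, 71 mm clear along the row by 74 mm across it, for the second tallest. Origin: centre of the pad's upper face, 11 mm above the table. y: along the row towards the tall end; x: across; z up.
- bay3: cork pad on the floor of the third compartment of the rack, 62 mm clear along the row by 74 mm across it, for the third tallest. Origin: centre of the pad's upper face, 11 mm above the table. y: along the row towards the tall end; x: across; z up.
- bay4: cork pad on the floor of the fourth (lowest and narrowest, at the low end) compartment of the rack, 56 mm clear along the row by 74 mm across it, for the shortest. Origin: centre of the pad's upper face, 11 mm above the table. y: along the row towards the tall end; x: across; z up.
- vinegar_bottle: Clear glass bottle with a gold-yellow cap, 245 mm high, 60 mm across its body up to 130 mm, about 0.54 kg. Above that it tapers (treat the neck as a smooth cone) to 28 mm at the cap; about 36 mm wide to the fingers at 213 mm up. Its z axis points up; origin: centre of its underside. Round about z, so its yaw does not matter.
- sauce_bottle: Glass bottle of pale sauce with a red cap and dark neck label, 204 mm high, 59 mm across its body up to 110 mm, about 0.3 kg. Above that it tapers as a smooth cone to 28 mm at the cap; about 36 mm wide to the fingers at 175 mm up. Its z axis points up; origin: centre of its underside. Round about z, so its yaw does not matter.
- chilli_bottle: Slim bottle of red sauce with a dark red cap, 182 mm high, 48 mm across its body up to 90 mm, about 0.26 kg. Above that it tapers as a smooth cone to 23 mm at the cap; about 30 mm wide to the fingers at 155 mm up. Its z axis points up; origin: centre of its underside. Round about z, so its yaw does not matter.
- spice_paprika: Small straight-sided spice jar with a black lid, 105 mm high and 41 mm across, about 0.11 kg. Its z axis points up; origin: centre of its underside. Round about z, so its yaw does not matter.
- mug_tea: White mug of tea, 91 mm high, 82 mm across, 114 mm with its handle; stands beside the bottles and stays where it is. Origin: underside, midway along mug and handle; z up.

How it is judged:
By the outcome, as a careful person would: the job done as asked, in the order asked, and still so for the second after the job is handed in, with the robot touching nothing.
It also fails if it takes over 112 s, if anything falls off the work surface, if the arm or the gripper's body presses on something with over 40 N, if the wrist force passes 120 N, or if a joint passes its speed limit or range.

## Working session

There is one attempt and no reset: what is moved stays moved. The work goes in short steps, Python scripts to look and compute and a tool call to move; the robot and the scene stay as the last step left them, time stands still between calls to the robot, and variables do not carry over. Pictures are saved under pics/ and viewed, at most 14 in all, crops included, and the job is handed in when it is done.

Besides the shell and the picture viewer there is one more tool, called as name(argument=value, ...) on one line, values as JSON. move_arm: Moves the arm, as the interface text tells. Shift numbers are shares of 150 mm and turn numbers shares of 45 degrees, none past 1 either way. Its arguments: {"type":"object","properties":{"plan":{"type":"string"},"force":{"type":"number"}},"required":["plan"]}

```bash
mkdir -p pics; cat > h.py <<'E'
from workcell import bot
import numpy as np, cv2
def grab(n,save=None):
    f=bot.grab_frame(n)
    if save: cv2.imwrite('pics/'+save,f['pixels'][:,:,::-1])
    return f
def world(f,mask=None):
    R=cv2.Rodrigues(np.array(f['rvec'],float))[0];t=np.array(f['tvec'],float).ravel()
    v,u=np.nonzero((f['range_z']>0)&(mask if mask is not None else True))
    z=f['range_z'][v,u]
    P=np.c_[(u-f['cx'])/f['fx']*z,(v-f['cy'])/f['fy']*z,z]
    return (P-t)@R,u,v
E
python3 - <<'E'
from h import *
s=bot.state();print(s['time_s'],s['tcp_pos'],s['orientation'],s['gripper_width'],s['force'])
for c in ('side','top'):
    f=grab(c,c+'1.png')
    R=cv2.Rodrigues(np.array(f['rvec'],float))[0];print(c,'cam',-R.T@np.array(f['tvec']).ravel(),f['fx'])
    for n in 'rack vinegar_bottle sauce_bottle chilli_bottle spice_paprika mug_tea'.split():
        for r in bot.regions_of(c,n)[:2]:
            P,u,v=world(f,r['pixels'])
            if len(P)<5: print(n,'few');continue
            top=P[P[:,2]>np.percentile(P[:,2],98)-.006]
            print(n,round(r['confidence'],2),np.round(r['location']),len(P),'med',np.median(P,0).round(3),'lo',np.percentile(P,2,0).round(3),'hi',np.percentile(P,98,0).round(3),'top',top.mean(0).round(3))
E
```

```text
0.0 [ 0.26355008 -0.56614401  0.23043667] [-3.13979579e+00  2.93195399e-05  4.35806735e-01] 0.08566372757338762 [ 0.30578529 -0.70516875 -0.16468344]
side cam [0.35248585 0.75921409 0.70530901] 439.0584958301443
vinegar_bottle 0.94 [318. 168.] 2281 med [0.47  0.03  0.125] lo [ 0.445 -0.183  0.006] hi [0.528 0.042 0.246] top [0.473 0.016 0.245]
sauce_bottle 0.77 [242. 260.] 2388 med [0.559 0.293 0.114] lo [0.538 0.268 0.01 ] hi [0.588 0.306 0.205] top [0.565 0.279 0.204]
chilli_bottle 0.83 [301. 244.] 1457 med [0.467 0.217 0.095] lo [0.447 0.198 0.011] hi [0.49  0.228 0.183] top [0.47  0.206 0.181]
spice_paprika 0.9 [278. 208.] 822 med [0.54  0.113 0.071] lo [0.524 0.086 0.006] hi [0.561 0.119 0.107] top [0.544 0.102 0.106]
mug_tea 0.61 [294. 327.] 3074 med [0.449 0.366 0.052] lo [0.41  0.319 0.003] hi [0.488 0.407 0.092] top [0.448 0.37  0.09 ]
top cam [ 0.40270383 -0.02166134  1.21996196] 475.6497567339231
rack 0.95 [414. 199.] 4989 med [ 0.519 -0.228  0.015] lo [ 0.459 -0.356  0.005] hi [ 0.574 -0.071  0.106] top [ 0.494 -0.354  0.107]
rack 0.52 [240. 212.] 497 med [0.469 0.194 0.1
[... 155 characters left out ...]
] hi [0.502 0.037 0.248] top [0.476 0.012 0.245]
vinegar_bottle 0.74 [361. 193.] 517 med [ 0.537 -0.103  0.011] lo [ 0.506 -0.13   0.006] hi [ 0.57  -0.078  0.016] top [ 0.538 -0.103  0.012]
sauce_bottle 0.75 [207. 171.] 847 med [0.561 0.264 0.126] lo [0.539 0.248 0.002] hi [0.597 0.298 0.206] top [0.568 0.276 0.204]
chilli_bottle 0.82 [241. 213.] 492 med [0.47  0.194 0.105] lo [0.45  0.18  0.001] hi [0.501 0.233 0.184] top [0.472 0.203 0.182]
spice_paprika 0.77 [284. 183.] 325 med [0.542 0.096 0.104] lo [0.526 0.079 0.001] hi [0.579 0.117 0.109] top [0.545 0.098 0.106]
mug_tea 0.61 [173. 220.] 1294 med [0.453 0.368 0.044] lo [0.413 0.317 0.002] hi [0.494 0.405 0.093] top [0.449 0.366 0.09 ]
```

View pics/top1.png

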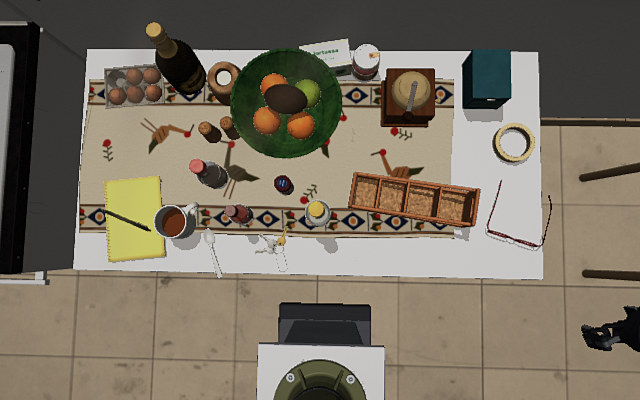

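View pics/side1.png

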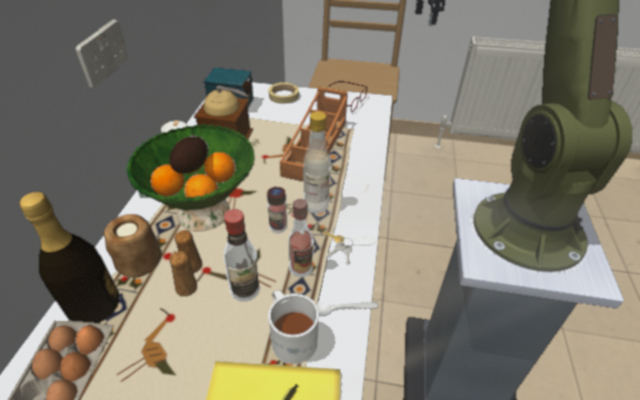

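```bash
python3 - <<'E'
from h import *
f=grab('top')
m=bot.regions_of('top','rack')[0]['pixels']
P,u,v=world(f,m)
w=P[P[:,2]>.03]
(c,sz,a)=cv2.minAreaRect((w[:,:2]*1000).astype(np.float32));print('rim rect',c,sz,a)
(c,sz,a)=cv2.minAreaRect((P[:,:2]*1000).astype(np.float32));print('all rect',c,sz,a)
for b in ('bay1','bay2','bay3','bay4'):
  for r in bot.look_for('top',b)[:2]:
    x,y=np.round(r['location']).astype(int); mm=np.zeros((400,640),bool);mm[y-3:y+4,x-3:x+4]=1
    print(b,r['confidence'],(x,y),np.median(world(f,mm)[0],0))
# bottle axis fits from both cams by circle: use cap/rims
g=grab('side')
for n,h,rb in (('vinegar_bottle',130,30),('sauce_bottle',110,29.5),('chilli_bottle',90,24),('spice_paprika',100,20.5)):
  from scipy.optimize import least_squares
  out=[]
  for c,fr in (('side',g),('top',f)):
    r=bot.regions_of(c,n)[0];Q=world(fr,r['pixels'])[0]*1000
    q=Q[(Q[:,2]>15)&(Q[:,2]<h)]
    s=least_squares(lambda p:np.hypot(*(q[:,:2]-p).T)-rb,np.median(q,0)[:2]-(0 if c=='top' else np.array([0,rb])),loss='soft_l1',f_scale=2)
    zt=np.percentile(Q[:,2],98);t=Q[Q[:,2]>zt-5]
    out.append((c,len(q),s.x.round(1),'top mid',((t.min(0)+t.max(0))/2).round(1)))
  print(n,out)
E
```

```text
rim rect (518.9354248046875, -213.28582763671875) (297.67572021484375, 91.15770721435547) 81.2389144897461
all rect (520.7296142578125, -229.00172424316406) (331.83740234375, 109.49507141113281) 82.07052612304688
bay1 0.68 (np.int64(390), np.int64(198)) [ 0.52236282 -0.16858007  0.0114015 ]
bay1 0.66 (np.int64(423), np.int64(202)) [ 0.51356195 -0.252532    0.01013268]
bay2 0.68 (np.int64(390), np.int64(198)) [ 0.52236282 -0.16858007  0.0114015 ]
bay2 0.66 (np.int64(423), np.int64(202)) [ 0.51356195 -0.252532    0.01013268]
bay3 0.68 (np.int64(390), np.int64(198)) [ 0.52236282 -0.16858007  0.0114015 ]
bay3 0.66 (np.int64(423), np.int64(202)) [ 0.51356195 -0.252532    0.01013268]
bay4 0.68 (np.int64(390), np.int64(198)) [ 0.52236282 -0.16858007  0.0114015 ]
bay4 0.66 (np.int64(423), np.int64(202)) [ 0.51356195 -0.252532    0.01013268]
vinegar_bottle [('side', 975, array([473.6,  11. ]), 'top mid', array([472.9,  16. , 244.2])), ('top', 44, array([476.2,  12.6]), 'top mid', array([475. ,  12.2, 246. ]))]
sauce_bottle [('side', 1028, array([566.2, 275.6]), 'top mid', array([566.2, 276.8, 203.9])), ('top', 231, array([541.4, 232.2]), 'top mid', array([566. , 274.8, 205. ]))]
chilli_bottle [('side', 624, array([470.6, 202.8]), 'top mid', array([470.8, 204.5, 181.3])), ('top', 114, array([473.2, 204.3]), 'top mid', array([471.9, 203.3, 182.8]))]
spice_paprika [('side', 547, array([544. ,  97.3]), 'top mid', array([543.6, 100.4, 105.5])), ('top', 83, array([546.1,  98.8]), 'top mid', array([544.3,  97.8, 107.7]))]
```

The top view shows the rack (~414,199) with its tall end to the right (−y). The bottles are at (318,211), (238,213) and (207,171), the jar at (284,183) and the mug at (173,220). Next I'll check the pads and the fruit bowl near the jar, then work out the moves.

```bash
cat >> h.py <<'E'
YAW=np.deg2rad(81.24)
def go(*tgts,start=None):
    "waypoints world xyz -> shares of tool axes at present (tool down, measured yaw)"
    s=bot.state();p=np.array(s['tcp_pos']) if start is None else np.array(start)
    y=s['orientation'][2] if start is None else YAW
    T=np.c_[[np.cos(y),np.sin(y),0],[np.sin(y),-np.cos(y),0],[0,0,-1]]
    for t in tgts: print(t,((np.array(t)-p)@T/.15).round(3))
E
python3 - <<'E'
from h import *
c=np.array([518.9,-213.3]);a=np.deg2rad(81.24);U=-np.array([np.cos(a),np.sin(a)]);V=np.array([-U[1],U[0]])
f=grab('top');g=grab('side')
P=np.r_[world(f)[0]]*1000
d=P[:,:2]-c;s=d@U;t=d@V
# end panels and rails check from edges
k=(abs(s)<160)&(abs(t)<60)
pad=k&(P[:,2]>7)&(P[:,2]<15)&(abs(t)<40)
for n,b,w in zip((1,2,3,4),(103.5,26,-46.5,-111.5),(72,71,62,56)):
    print('bay',n,(c+b*U).round(1))
    q=pad&(abs(s-b)<w/2+6);z=q
    print('  pad n',q.sum(),'s',np.percentile(s[q],[1,99]).round(1),'exp',b-w/2,b+w/2,'t',np.percentile(t[q],[1,99]).round(1),'z',np.median(P[q,2]).round(1))
# divider tops
for z0,z1 in ((40,120),):
    q=k&(P[:,2]>z0)&(abs(t)<30)
    h,e=np.histogram(s[q],np.arange(-160,161,4));print(dict((int(x),int(n)) for x,n in zip(e,h) if n))
    q=k&(P[:,2]>z0)&(abs(s)<130)
    h,e=np.histogram(t[q],np.arange(-60,61,4));print(dict((int(x),int(n)) for x,n in zip(e,h) if n))
# bowl near jar
A=np.r_[world(f)[0],world(g)[0]]*1000
r=A[(abs(A[:,1]-98)<60)&(A[:,2]>20)&(A[:,0]>575)&(A[:,0]<760)]
for x in range(575,700,15):
    q=r[(r[:,0]>=x)&(r[:,0]<x+15)]
    if len(q):print(x,len(q),q[:,2].max().round(),q[:,2].min().round())
E
```

```text
bay 1 [ 503.1 -315.6]
  pad n 579 s [ 61.9 140.1] exp 67.5 139.5 t [-29.4  37.7] z 11.2
bay 2 [ 514.9 -239. ]
  pad n 633 s [-15.1  61.8] exp -9.5 61.5 t [-30.8  37.5] z 11.1
bay 3 [ 526.  -167.3]
  pad n 581 s [-73.9 -15.2] exp -77.5 -15.5 t [-31.8  37. ] z 11.1
bay 4 [ 535.9 -103.1]
  pad n 549 s [-137.5  -83.7] exp -139.5 -83.5 t [-32.8  37. ] z 11.0
{-152: 5, -148: 39, -144: 39, -140: 6, -84: 44, -80: 24, -16: 70, -12: 25, 60: 107, 64: 33, 136: 103, 140: 140, 144: 40, 148: 3}
{-48: 77, -44: 192, -40: 117, -36: 23, -32: 22, -28: 18, -24: 23, -20: 20, -16: 17, -12: 24, -8: 17, -4: 21, 0: 21, 4: 18, 8: 21, 12: 20, 16: 21, 20: 21, 24: 18, 28: 22, 32: 18, 36: 188, 40: 169, 44: 33}
590 258 165.0 150.0
605 382 164.0 124.0
620 333 159.0 105.0
635 390 137.0 88.0
650 777 150.0 82.0
665 890 154.0 20.0
680 806 183.0 20.0
695 1143 200.0 20.0
```

move_arm(plan="1 0.5 -0.5 -0.3 -0.5; 1 1 -1 -0.45 -1; 1 1 -1 -0.45 -1; 1 1 -1 -0.45 -1; 1 1 -1 -0.45 -1; 1 1 -1 -0.45 -1", force=60)

```text
time_s: 2.3
tcp_pos: [0.3359, -0.3682, 0.2987]
orientation: [-3.141, 0.001, 1.219]
force: [0.3, -0.3, 0.4]
gripper_width: 0.0858
grasp_force: 0.0
```

```bash
python3 - <<'E'
from h import *
s=bot.state();print(s['tcp_pos'],s['orientation'],s['time_s'],(81.24-np.rad2deg(s['orientation'][2]))/-45)
go((.4745,.0118,.295))
E
```

```text
[ 0.33588437 -0.36815827  0.29870466] [-3.14143100e+00  6.87751949e-04  1.21871077e+00] 2.3 -0.25362258180537905
(0.4745, 0.0118, 0.295) [ 2.696 -0.006  0.025]
```

move_arm(plan="1 0.4 0 0 -0.1; 1 0.8 0 0 -0.25; 1 1 0 0 -0.25; 1 1 0 0 -0.25; 1 1 0 0 -0.25")

```text
time_s: 2.92
tcp_pos: [0.3873, -0.2282, 0.2984]
orientation: [-3.141, 0.0, 1.414]
force: [0.3, -0.7, -0.0]
gripper_width: 0.0856
grasp_force: 0.0
```

```bash
python3 - <<'E'
from h import *
s=bot.state();print(s['orientation'],s['time_s'])
go((.4745,.0118,.295))
E
```

```text
[-3.14078290e+00  9.60755051e-05  1.41402451e+00] 2.925
(0.4745, 0.0118, 0.295) [1.671 0.325 0.022]
```

move_arm(plan="1 0.35 0.1 0 0; 1 0.7 0.25 0 0; 1 1 0.325 0 0; 1 1 0.325 0 0; 1 1 0.325 0 0")

```text
time_s: 3.55
tcp_pos: [0.4587, -0.0876, 0.2983]
orientation: [-3.14, 0.0, 1.415]
force: [-0.1, -0.2, -0.8]
gripper_width: 0.085
grasp_force: 0.0
```

move_arm(plan="1 0.35 0 0 0; 1 0.67 0 0 0; 1 0.67 0 0.02 0; 1 0.67 0 0.02 0; 1 0.67 0 0.02 0")

```text
time_s: 4.18
tcp_pos: [0.4742, 0.0114, 0.2956]
orientation: [-3.141, 0.001, 1.414]
force: [-0.6, -0.3, 0.1]
gripper_width: 0.0856
grasp_force: 0.0
```

```bash
python3 - <<'E'
from h import *
s=bot.state();print(s['orientation'],s['time_s'])
go((.4745,.0118,.195))
f=grab('top','top2.png');r=bot.regions_of('side','vinegar_bottle')
E
```

```text
[-3.14116984e+00  8.43691001e-04  1.41375739e+00] 4.175
(0.4745, 0.0118, 0.195) [0.003 0.001 0.671]
```

move_arm(plan="1 0 0 0.25 0; 1 0 0 0.5 0; 1 0 0 0.67 0; 1 0 0 0.67 0; 1 0 0 0.67 0; 0 0 0 0.67 0; 0 0 0 0.67 0; 0 0 0 0.67 0; 0 0 0 0.67 0; 0 0 0 0.67 0; 0 0 0 0.67 0; 0 0 0 0.67 0; 0 0 0 0.67 0; 0 0 0 0.6 0; 0 0 0 0.6 0; 0 0 0 0.6 0", force=60)

```text
time_s: 6.28
tcp_pos: [0.4739, 0.0136, 0.2055]
orientation: [-3.141, 0.0, 1.417]
force: [0.1, -0.2, -6.5]
gripper_width: 0.0363
grasp_force: 60.7
```

move_arm(plan="0 0 0 -0.25 0; 0 0 0 -0.5 0; 0 0 0 -0.75 0; 0 0 0 -0.88 0; 0 0 0 -0.88 0; 0 0 0 -0.88 0")

```text
time_s: 7.02
tcp_pos: [0.4735, 0.0135, 0.3364]
orientation: [-3.139, 0.001, 1.418]
force: [-0.1, -0.2, -7.4]
gripper_width: 0.0363
grasp_force: 62.0
```

```bash
python3 - <<'E'
from h import *
s=bot.state();print(s['orientation'],s['time_s'])
go((.5031,-.3156,.335))
E
```

```text
[-3.13939630e+00  5.50616485e-04  1.41752875e+00] 7.025
(0.5031, -0.3156, 0.335) [-2.138  0.53   0.01 ]
```

move_arm(plan="0 -0.2 0.05 0 0; 0 -0.5 0.12 0 0; 0 -0.8 0.2 0 0; 0 -1 0.25 0 0; 0 -1 0.25 0 0; 0 -1 0.25 0 0")

```text
time_s: 7.78
tcp_pos: [0.488, -0.1393, 0.3366]
orientation: [-3.139, -0.002, 1.418]
force: [0.1, 2.1, -7.2]
gripper_width: 0.0361
grasp_force: 61.8
```

move_arm(plan="0 -0.2 0.05 0 0; 0 -0.5 0.12 0 0; 0 -0.8 0.2 0 0; 0 -1 0.25 0 0; 0 -1 0.25 0 0; 0 -1 0.25 0 0")

```text
time_s: 8.52
tcp_pos: [0.503, -0.292, 0.3373]
orientation: [-3.141, -0.002, 1.42]
force: [0.7, 2.1, -6.7]
gripper_width: 0.0361
grasp_force: 61.8
```

```bash
cat >> h.py <<'E'
from scipy.optimize import least_squares
def held(name,h,rb,save=None):
    s=bot.state();p=np.array(s['tcp_pos']);g=grab('side',save);R=bot.regions_of('side',name)
    if not R: print('none');return
    Q=world(g,R[0]['pixels'])[0]*1000
    Q=Q[np.hypot(*(Q[:,:2]-p[:2]*1000).T)<60]
    zb=np.percentile(Q[:,2],1)
    for lo,hi in ((10,h/2),(h/2,h)):
        q=Q[(Q[:,2]>zb+lo)&(Q[:,2]<zb+hi)]
        f=least_squares(lambda c:np.hypot(*(q[:,:2]-c).T)-rb,p[:2]*1000,loss='soft_l1',f_scale=2)
        print(name,R[0]['confidence'],len(q),'axis',f.x.round(1),'off',(f.x-p[:2]*1000).round(1),'zlow',zb.round(1))
    print('tcp',p,s['orientation'],s['time_s'])
E
python3 - <<'E'
from h import *
held('vinegar_bottle',130,30,'side3.png')
go((.5031,-.3156,.335))
E
```

```text
vinegar_bottle 0.85 453 axis [ 502.2 -286.6] off [-0.9  5.4] zlow 147.7
vinegar_bottle 0.85 616 axis [ 501.4 -289.3] off [-1.6  2.7] zlow 147.7
tcp [ 0.50303552 -0.29198509  0.33730233] [-3.14088854e+00 -2.32046847e-03  1.41981530e+00] 8.525
(0.5031, -0.3156, 0.335) [-0.156  0.023  0.019]
```

move_arm(plan="0 -0.06 0.01 0 0; 0 -0.12 0.02 0 0; 0 -0.18 0.02 0 0; 0 -0.18 0.02 0.1 0; 0 -0.18 0.02 0.2 0; 0 -0.18 0.02 0.2 0; 0 -0.18 0.02 0.2 0")

```text
time_s: 9.5
tcp_pos: [0.5016, -0.3211, 0.3079]
orientation: [3.141, -0.0, 1.418]
force: [-0.3, 0.0, -6.9]
gripper_width: 0.0362
grasp_force: 61.8
```

```bash
python3 - <<'E'
from h import *
held('vinegar_bottle',130,30)
g=grab('side','side4.png');cv2.imwrite('pics/side4c.png',cv2.resize(g['pixels'][60:220,240:440,::-1],None,fx=3,fy=3))
go((.5031,-.3156,.206))
E
```

```text
vinegar_bottle 0.75 392 axis [ 499.4 -323.6] off [-2.2 -2.5] zlow 115.5
vinegar_bottle 0.75 542 axis [ 499.2 -323.4] off [-2.4 -2.3] zlow 115.5
tcp [ 0.50160957 -0.32108848  0.3078609 ] [ 3.14146996e+00 -9.28216389e-05  1.41800191e+00] 9.5
(0.5031, -0.3156, 0.206) [0.038 0.003 0.682]
```

View pics/side4c.png

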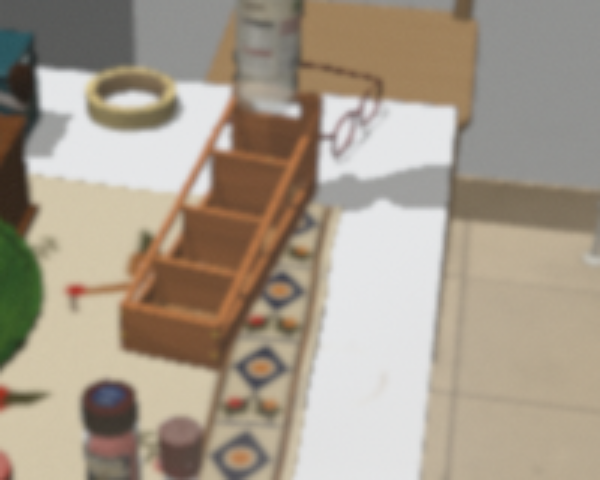

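The crop shows the bottle hanging upright over bay 1 at about (265,60). It needs to move about 7 mm toward +y, then come down.

move_arm(plan="0 0.025 0.01 0 0; 0 0.05 0.02 0 0; 0 0.05 0.02 0.1 0; 0 0.05 0.02 0.2 0; 0 0.05 0.02 0.3 0; 0 0.05 0.02 0.4 0; 0 0.05 0.02 0.5 0; 0 0.05 0.02 0.6 0; 0 0.05 0.02 0.64 0; 0 0.05 0.02 0.66 0; 0 0.05 0.02 0.66 0")

```text
time_s: 11.02
tcp_pos: [0.5058, -0.3144, 0.209]
orientation: [3.141, 0.0, 1.418]
force: [-0.1, 0.4, -6.5]
gripper_width: 0.0361
grasp_force: 61.8
```

```bash
python3 - <<'E'
from h import *
held('vinegar_bottle',130,30); print(bot.state()['force'])
E
```

```text
vinegar_bottle 0.77 391 axis [ 503.4 -316.8] off [-2.3 -2.4] zlow 72.0
vinegar_bottle 0.77 450 axis [ 503.9 -323.2] off [-1.8 -8.8] zlow 72.0
tcp [ 0.50575933 -0.31441004  0.20901662] [3.14113229e+00 1.42540280e-04 1.41752982e+00] 11.025
[-0.33802269  0.18881826 -6.88659215]
```

move_arm(plan="0 0 0 0.01 0; 0 0 0 0.015 0; 0 0 0 0.02 0; 0 0 0 0.02 0")

```text
time_s: 11.62
tcp_pos: [0.5065, -0.3145, 0.2074]
orientation: [3.139, 0.001, 1.418]
force: [0.4, 0.6, 6.2]
gripper_width: 0.0361
grasp_force: 63.7
```

move_arm(plan="0.6 0 0 0.02 0; 0.8 0 0 0.02 0; 1 0 0 0.02 0; 1 0 0 0.02 0; 1 0 0 -0.1 0; 1 0 0 -0.4 0; 1 0 0 -0.6 0; 1 0 0 -0.6 0")

```text
time_s: 12.62
tcp_pos: [0.5068, -0.3145, 0.2983]
orientation: [3.137, 0.002, 1.417]
force: [0.0, -0.6, 0.6]
gripper_width: 0.0852
grasp_force: 0.0
```

```bash
python3 - <<'E'
from h import *
s=bot.state();print(s['orientation'],s['time_s'])
f=grab('top','top5.png');r=bot.regions_of('top','vinegar_bottle')[0];Q=world(f,r['pixels'])[0]*1000;t=Q[Q[:,2]>np.percentile(Q[:,2],95)-6];print(r['confidence'],t.mean(0),t.min(0),t.max(0))
go((.566,.2765,.297),(.566,.2765,.157))
E
```

```text
[3.13710402e+00 1.58366141e-03 1.41745712e+00] 12.625
0.62 [ 506.84104021 -314.08770645  255.62084646] [ 491.19719605 -330.74084598  251.33679372] [ 521.90191804 -298.68768054  260.0636025 ]
(0.566, 0.2765, 0.297) [ 3.955 -0.202 -0.011]
(0.566, 0.2765, 0.157) [ 3.955 -0.202  0.923]
```

move_arm(plan="1 0.4 0 0 0; 1 0.8 -0.04 0 0; 1 1 -0.05 0 0; 1 1 -0.05 0 0")

```text
time_s: 13.22
tcp_pos: [0.5208, -0.1618, 0.295]
orientation: [-3.14, -0.001, 1.423]
force: [0.1, -1.1, 0.6]
gripper_width: 0.0851
grasp_force: 0.0
```

move_arm(plan="1 0.4 0 0 0; 1 0.8 -0.04 0 0; 1 1 -0.05 0 0; 1 1 -0.05 0 0")

```text
time_s: 13.72
tcp_pos: [0.5363, -0.0139, 0.295]
orientation: [-3.14, -0.001, 1.421]
force: [0.9, -0.8, -0.3]
gripper_width: 0.0858
grasp_force: 0.0
```

move_arm(plan="1 0.4 0 0 0; 1 0.8 -0.04 0 0; 1 1 -0.05 0 0; 1 1 -0.05 0 0")

```text
time_s: 14.22
tcp_pos: [0.5521, 0.1344, 0.2948]
orientation: [-3.14, 0.0, 1.419]
force: [-0.2, -1.0, -0.3]
gripper_width: 0.0856
grasp_force: 0.0
```

move_arm(plan="1 0.4 0 0 0; 1 0.8 -0.04 0 0; 1 0.95 -0.05 0 0; 1 0.95 -0.05 0 0; 1 0.95 -0.05 0 0")

```text
time_s: 14.85
tcp_pos: [0.5675, 0.2724, 0.2951]
orientation: [3.142, 0.002, 1.414]
force: [-0.4, 0.4, 0.1]
gripper_width: 0.0854
grasp_force: 0.0
```

```bash
python3 - <<'E'
from h import *
s=bot.state();print(s['orientation'],s['time_s'])
go((.566,.2765,.157))
E
```

```text
[3.14157837e+00 2.38201067e-03 1.41382141e+00] 14.85
(0.566, 0.2765, 0.157) [ 0.025 -0.014  0.921]
```

move_arm(plan="1 0.02 -0.015 0.3 0; 1 0.02 -0.015 0.6 0; 1 0.02 -0.015 0.85 0; 1 0.02 -0.015 0.92 0; 1 0.02 -0.015 0.92 0; 1 0.02 -0.015 0.92 0; 0 0.02 -0.015 0.92 0; 0 0.02 -0.015 0.92 0; 0 0.02 -0.015 0.92 0; 0 0.02 -0.015 0.92 0; 0 0.02 -0.015 0.92 0; 0 0.02 -0.015 0.92 0; 0 0.02 -0.015 0.92 0; 0 0.02 -0.015 0.92 0; 0 0.02 -0.015 0.86 0; 0 0.02 -0.015 0.86 0", force=60)

```text
time_s: 16.85
tcp_pos: [0.5646, 0.2792, 0.1672]
orientation: [3.141, -0.0, 1.418]
force: [0.8, -1.0, -4.5]
gripper_width: 0.0365
grasp_force: 59.6
```

move_arm(plan="0 0 0 -0.25 0; 0 0 0 -0.5 0; 0 0 0 -0.75 0; 0 0 0 -1 0; 0 0 0 -1 0; 0 0 0 -1 0")

```text
time_s: 17.6
tcp_pos: [0.5641, 0.2786, 0.3152]
orientation: [-3.14, 0.002, 1.418]
force: [0.4, 0.1, -3.9]
gripper_width: 0.0368
grasp_force: 60.2
```

```bash
python3 - <<'E'
from h import *
s=bot.state();print(s['orientation'],s['time_s'])
go((.5149,-.239,.34))
E
```

```text
[-3.14007832e+00  1.63674681e-03  1.41764555e+00] 17.6
(0.5149, -0.239, 0.34) [-3.46   0.202 -0.165]
```

move_arm(plan="0 -0.1 0 -0.1 0; 0 -0.3 0.02 -0.17 0; 0 -0.5 0.03 -0.17 0; 0 -0.7 0.05 -0.17 0; 0 -0.9 0.06 -0.17 0; 0 -1 0.06 -0.17 0")

```text
time_s: 18.35
tcp_pos: [0.5504, 0.1264, 0.3422]
orientation: [-3.141, 0.002, 1.414]
force: [-0.0, 1.0, -2.5]
gripper_width: 0.0367
grasp_force: 60.2
```

move_arm(plan="0 -0.2 0 0 0; 0 -0.4 0.02 0 0; 0 -0.6 0.03 0 0; 0 -0.8 0.05 0 0; 0 -1 0.06 0 0")

```text
time_s: 18.98
tcp_pos: [0.5362, -0.0208, 0.3423]
orientation: [-3.141, -0.0, 1.418]
force: [0.2, -0.0, -4.3]
gripper_width: 0.0365
grasp_force: 60.3
```

move_arm(plan="0 -0.2 0 0 0; 0 -0.4 0.02 0 0; 0 -0.6 0.03 0 0; 0 -0.8 0.05 0 0; 0 -1 0.06 0 0")

```text
time_s: 19.6
tcp_pos: [0.5223, -0.1704, 0.3423]
orientation: [-3.141, -0.0, 1.418]
force: [-0.1, 1.0, -4.3]
gripper_width: 0.0369
grasp_force: 60.3
```

move_arm(plan="0 -0.2 0.01 0 0; 0 -0.3 0.02 0 0; 0 -0.4 0.02 0 0; 0 -0.44 0.02 0 0; 0 -0.44 0.02 0 0; 0 -0.44 0.02 0 0; 0 -0.44 0.02 0 0")

```text
time_s: 20.48
tcp_pos: [0.5157, -0.2347, 0.3424]
orientation: [3.141, -0.0, 1.419]
force: [-1.0, 0.3, -3.7]
gripper_width: 0.0368
grasp_force: 60.2
```

```bash
python3 - <<'E'
from h import *
held('sauce_bottle',110,29.5)
go((.5149,-.239,.20),(.5149,-.239,.168))
E
```

```text
sauce_bottle 0.68 408 axis [ 514.9 -237.8] off [-0.8 -3.2] zlow 189.7
sauce_bottle 0.68 556 axis [ 514.3 -238. ] off [-1.4 -3.3] zlow 189.7
tcp [ 0.51566492 -0.23465797  0.3424161 ] [ 3.14139731e+00 -2.10599062e-04  1.41868446e+00] 20.475
(0.5149, -0.239, 0.2) [-0.027 -0.     0.949]
(0.5149, -0.239, 0.168) [-0.027 -0.     1.163]
```

move_arm(plan="0 -0.015 0 0.15 0; 0 -0.015 0 0.35 0; 0 -0.015 0 0.55 0; 0 -0.015 0 0.75 0; 0 -0.015 0 0.9 0; 0 -0.015 0 0.95 0; 0 -0.015 0 0.95 0")

```text
time_s: 21.45
tcp_pos: [0.5153, -0.2376, 0.1999]
orientation: [-3.141, -0.0, 1.418]
force: [0.3, 1.5, -1.7]
gripper_width: 0.0368
grasp_force: 60.2
```

move_arm(plan="0 0 0 0.05 0; 0 0 0 0.1 0; 0 0 0 0.13 0; 0 0 0 0.15 0; 0 0 0 0.17 0; 0 0 0 0.17 0")

```text
time_s: 22.2
tcp_pos: [0.5151, -0.2377, 0.1741]
orientation: [-3.141, -0.0, 1.418]
force: [0.2, -0.4, -4.0]
gripper_width: 0.0366
grasp_force: 60.2
```

move_arm(plan="0 0 0 0.01 0; 0 0 0 0.02 0; 0 0 0 0.025 0; 0 0 0 0.025 0")

```text
time_s: 22.7
tcp_pos: [0.5151, -0.2377, 0.1705]
orientation: [-3.142, -0.0, 1.417]
force: [0.2, 0.7, -3.3]
gripper_width: 0.0368
grasp_force: 60.2
```

move_arm(plan="0 0 0 0.01 0; 0 0 0 0.015 0; 0 0 0 0.015 0")

```text
time_s: 23.08
tcp_pos: [0.516, -0.2379, 0.1698]
orientation: [3.139, 0.001, 1.418]
force: [-1.8, -0.1, 8.1]
gripper_width: 0.0366
grasp_force: 61.7
```

move_arm(plan="0.6 0 0 0.01 0; 0.8 0 0 0.01 0; 1 0 0 0.01 0; 1 0 0 0.01 0; 1 0 0 -0.1 0; 1 0 0 -0.35 0; 1 0 0 -0.55 0; 1 0 0 -0.55 0; 1 0 0 -0.55 0")

```text
time_s: 24.2
tcp_pos: [0.5149, -0.2377, 0.2509]
orientation: [-3.142, 0.0, 1.417]
force: [-0.3, 1.3, -0.3]
gripper_width: 0.085
grasp_force: 0.0
```

```bash
python3 - <<'E'
from h import *
s=bot.state();print(s['orientation'],s['time_s'])
f=grab('top','top6.png')
for n in ('vinegar_bottle','sauce_bottle'):
  for r in bot.regions_of('top',n)[:2]:
    Q=world(f,r['pixels'])[0]*1000;t=Q[Q[:,2]>np.percentile(Q[:,2],95)-6];print(n,r['confidence'],t.mean(0))
r=bot.regions_of('top','chilli_bottle')[0];Q=world(f,r['pixels'])[0]*1000;t=Q[Q[:,2]>np.percentile(Q[:,2],95)-6];print('chilli',t.mean(0))
go((.471,.2035,.25),(.471,.2035,.137))
E
```

```text
[-3.14157627e+00  2.20948102e-04  1.41742750e+00] 24.2
vinegar_bottle 0.64 [ 526.67823999 -167.83707229   12.00059818]
vinegar_bottle 0.36 [ 448.36843788 -182.62472172  603.62020814]
sauce_bottle 0.56 [ 513.11867133 -229.92770256  230.20746621]
chilli [472.07043196 203.03343448 181.9703321 ]
(0.471, 0.2035, 0.25) [ 2.862 -0.737 -0.   ]
(0.471, 0.2035, 0.137) [ 2.862 -0.737  0.753]
```

move_arm(plan="1 0.4 -0.1 0 0; 1 0.8 -0.2 0 0; 1 1 -0.25 0 0; 1 1 -0.25 0 0")

```text
time_s: 24.9
tcp_pos: [0.5007, -0.0806, 0.2508]
orientation: [-3.141, -0.001, 1.423]
force: [-0.8, -0.8, 0.3]
gripper_width: 0.0851
grasp_force: 0.0
```

move_arm(plan="1 0.4 -0.1 0 0; 1 0.8 -0.2 0 0; 1 1 -0.25 0 0; 1 1 -0.25 0 0")

```text
time_s: 25.4
tcp_pos: [0.4867, 0.0721, 0.2507]
orientation: [-3.141, -0.001, 1.421]
force: [0.2, 0.0, 0.1]
gripper_width: 0.0854
grasp_force: 0.0
```

move_arm(plan="1 0.4 -0.1 0 0; 1 0.8 -0.2 0 0; 1 0.86 -0.24 0 0; 1 0.86 -0.24 0 0; 1 0.86 -0.24 0 0")

```text
time_s: 26.02
tcp_pos: [0.4718, 0.2006, 0.2504]
orientation: [-3.141, 0.002, 1.414]
force: [-0.3, -0.2, -1.0]
gripper_width: 0.0855
grasp_force: 0.0
```

```bash
python3 - <<'E'
from h import *
go((.471,.2035,.137))
f=grab('top')
for n in ('vinegar_bottle','sauce_bottle'):
  for r in bot.regions_of('top',n)[:2]:
    Q=world(f,r['pixels'])[0]*1000;t=Q[Q[:,2]>np.percentile(Q[:,2],95)-6];print(n,r['confidence'],t.mean(0))
E
```

```text
(0.471, 0.2035, 0.137) [ 0.018 -0.008  0.756]
vinegar_bottle 0.63 [ 506.80276421 -314.28077622  256.0291763 ]
sauce_bottle 0.69 [ 518.3354264  -238.8360309   215.07481432]
```

Both placed bottles stand at the expected heights (256 and 215 mm). Next, the chilli bottle.

move_arm(plan="1 0.02 0 0.3 0; 1 0.02 0 0.6 0; 1 0.02 0 0.75 0; 1 0.02 0 0.76 0; 1 0.02 0 0.76 0; 0 0.02 0 0.76 0; 0 0.02 0 0.76 0; 0 0.02 0 0.76 0; 0 0.02 0 0.76 0; 0 0.02 0 0.76 0; 0 0.02 0 0.76 0; 0 0.02 0 0.76 0; 0 0.02 0 0.76 0; 0 0.02 0 0.7 0; 0 0.02 0 0.7 0; 0 0.02 0 0.5 0; 0 0.02 0 0.25 0; 0 0.02 0 0 0; 0 0.02 0 -0.25 0; 0 0.02 0 -0.25 0", force=60)

```text
time_s: 28.68
tcp_pos: [0.4722, 0.2071, 0.2907]
orientation: [3.137, -0.003, 1.417]
force: [0.6, 0.4, -3.5]
gripper_width: 0.0293
grasp_force: 59.3
```

```bash
python3 - <<'E'
from h import *
go((.526,-.1673,.287))
E
```

```text
(0.526, -0.1673, 0.287) [-2.412  0.735  0.025]
```

move_arm(plan="0 -0.1 0.03 0 0; 0 -0.3 0.1 0 0; 0 -0.5 0.15 0 0; 0 -0.7 0.2 0 0; 0 -0.9 0.26 0 0; 0 -1 0.3 0 0")

```text
time_s: 29.42
tcp_pos: [0.4923, 0.0478, 0.2867]
orientation: [-3.139, 0.002, 1.414]
force: [0.1, 0.2, -2.1]
gripper_width: 0.0291
grasp_force: 59.2
```

move_arm(plan="0 -0.2 0.06 0 0; 0 -0.4 0.12 0 0; 0 -0.6 0.18 0 0; 0 -0.8 0.24 0 0; 0 -1 0.3 0 0")

```text
time_s: 30.05
tcp_pos: [0.5142, -0.1049, 0.2873]
orientation: [-3.14, -0.0, 1.418]
force: [-0.4, 1.0, -2.0]
gripper_width: 0.0292
grasp_force: 59.2
```

move_arm(plan="0 -0.15 0.05 0 0; 0 -0.25 0.1 0 0; 0 -0.35 0.12 0 0; 0 -0.4 0.13 0 0; 0 -0.4 0.13 0 0; 0 -0.4 0.13 0 0; 0 -0.4 0.13 0 0")

```text
time_s: 30.92
tcp_pos: [0.5247, -0.1655, 0.2885]
orientation: [3.141, -0.0, 1.419]
force: [0.3, 0.1, -2.7]
gripper_width: 0.0293
grasp_force: 59.2
```

```bash
python3 - <<'E'
from h import *
held('chilli_bottle',90,24)
go((.526,-.1673,.152))
E
```

```text
chilli_bottle 0.77 257 axis [ 522.4 -168.4] off [-2.2 -2.9] zlow 155.0
chilli_bottle 0.77 362 axis [ 522.2 -168.6] off [-2.5 -3.1] zlow 155.0
tcp [ 0.52465916 -0.16549997  0.2884675 ] [ 3.14140419e+00 -1.43049550e-04  1.41867629e+00] 30.925
(0.526, -0.1673, 0.152) [-0.009  0.01   0.909]
```

move_arm(plan="0 0 0.015 0.15 0; 0 0 0.015 0.35 0; 0 0 0.015 0.55 0; 0 0 0.015 0.7 0; 0 0 0.015 0.8 0; 0 0 0.015 0.86 0; 0 0 0.015 0.9 0; 0 0 0.015 0.9 0")

```text
time_s: 32.02
tcp_pos: [0.5269, -0.1666, 0.1534]
orientation: [3.142, 0.0, 1.418]
force: [-0.3, 0.1, -3.2]
gripper_width: 0.0296
grasp_force: 59.2
```

move_arm(plan="0 0 0 0.01 0; 0 0 0 0.015 0; 0 0 0 0.015 0")

```text
time_s: 32.4
tcp_pos: [0.5269, -0.1667, 0.1512]
orientation: [3.141, 0.0, 1.417]
force: [0.6, 0.8, -3.7]
gripper_width: 0.0293
grasp_force: 59.2
```

move_arm(plan="0 0 0 0.01 0; 0 0 0 0.013 0; 0 0 0 0.013 0")

```text
time_s: 32.78
tcp_pos: [0.5268, -0.1666, 0.149]
orientation: [-3.141, -0.0, 1.418]
force: [0.2, -0.3, -2.9]
gripper_width: 0.0291
grasp_force: 59.2
```

move_arm(plan="0 0 0 0.008 0; 0 0 0 0.013 0; 0 0 0 0.013 0")

```text
time_s: 33.15
tcp_pos: [0.5278, -0.1666, 0.1486]
orientation: [3.139, 0.001, 1.418]
force: [-0.2, 0.7, 8.8]
gripper_width: 0.0295
grasp_force: 60.9
```

move_arm(plan="0.6 0 0 0.01 0; 0.8 0 0 0.01 0; 1 0 0 0.01 0; 1 0 0 0.01 0; 1 0 0 -0.1 0; 1 0 0 -0.35 0; 1 0 0 -0.55 0; 1 0 0 -0.55 0; 1 0 0 -0.55 0")

```text
time_s: 34.28
tcp_pos: [0.5266, -0.1667, 0.2298]
orientation: [-3.142, 0.0, 1.417]
force: [0.9, 0.3, -0.5]
gripper_width: 0.0854
grasp_force: 0.0
```

```bash
python3 - <<'E'
from h import *
s=bot.state();print(np.round(s['q'],2),s['time_s'])
go((.54,.098,.23))
f=grab('side');A=np.r_[world(f)[0],world(grab('top'))[0]]*1000
r=A[(abs(A[:,1]-98)<60)&(A[:,2]>130)&(A[:,2]<200)&(A[:,0]>560)&(A[:,0]<700)]
print('bowl min x',np.percentile(r[:,0],[0,1,3]),r[np.argsort(r[:,0])[:6]].round())
for n,h,rb in (('spice_paprika',100,20.5),):
    r=bot.regions_of('side',n)[0];Q=world(f,r['pixels'])[0]*1000;q=Q[(Q[:,2]>15)&(Q[:,2]<h)]
    print(least_squares(lambda p:np.hypot(*(q[:,:2]-p).T)-rb,np.median(q,0)[:2]-(0,rb),loss='soft_l1',f_scale=2).x)
E
```

```text
[ 0.66  0.44 -0.6   1.69  0.27  1.1  -0.17] 34.275
(0.54, 0.098, 0.23) [ 1.757 -0.181 -0.002]
bowl min x [593.54740979 596.20272552 598.59481384] [[594.  90. 160.]
 [594.  98. 159.]
 [594.  83. 157.]
 [594.  91. 153.]
 [594.  90. 155.]
 [594.  89. 157.]]
[543.96626901  97.31650746]
```

move_arm(plan="1 0.4 -0.05 0 0.2; 1 0.8 -0.1 0 0.4; 1 1 -0.1 0 0.6; 1 1 -0.1 0 0.8; 1 1 -0.1 0 0.9; 1 1 -0.1 0 0.9")

```text
time_s: 35.17
tcp_pos: [0.5346, -0.0159, 0.229]
orientation: [-3.141, 0.001, 0.712]
force: [-0.2, -0.1, -0.2]
gripper_width: 0.0855
grasp_force: 0.0
```

```bash
python3 - <<'E'
from h import *
s=bot.state();print(np.round(s['q'],2),s['orientation'][2]/np.pi*4)
go((.5395,.098,.23))
E
```

```text
[ 0.29  0.39 -0.45  1.74  0.19  1.06 -1.07] 0.9062700718619277
(0.5395, 0.098, 0.23) [ 0.521 -0.554 -0.006]
```

move_arm(plan="1 0.25 -0.27 0 0.2; 1 0.5 -0.55 0 0.4; 1 0.52 -0.55 0 0.6; 1 0.52 -0.55 0 0.8; 1 0.52 -0.55 0 0.9; 1 0.52 -0.55 0 0.9; 1 0.52 -0.55 0 0.9")

```text
time_s: 36.05
tcp_pos: [0.5402, 0.0972, 0.2294]
orientation: [-3.142, 0.0, 0.006]
force: [0.6, 0.0, -0.2]
gripper_width: 0.0856
grasp_force: 0.0
```

```bash
python3 - <<'E'
from h import *
s=bot.state();print(np.round(s['q'],2),s['orientation'][2])
go((.5395,.098,.072))
E
```

```text
[-0.02  0.39 -0.29  1.71  0.13  1.06 -1.92] 0.006285345612349946
(0.5395, 0.098, 0.072) [-0.004 -0.006  1.049]
```

move_arm(plan="1 0 0 0.3 0; 1 0 0 0.6 0; 1 0 0 0.8 0; 1 0 0 0.95 0; 1 0 0 0.95 0; 1 0 0 0.95 0")

```text
time_s: 36.8
tcp_pos: [0.5408, 0.0974, 0.0879]
orientation: [-3.141, -0.001, 0.004]
force: [-0.2, -0.0, -0.6]
gripper_width: 0.0856
grasp_force: 0.0
```

move_arm(plan="1 0 0 0.05 0; 1 0 0 0.1 0; 1 0 0 0.1 0; 0 0 0 0.1 0; 0 0 0 0.1 0; 0 0 0 0.1 0; 0 0 0 0.1 0; 0 0 0 0.1 0; 0 0 0 0.1 0; 0 0 0 0.1 0; 0 0 0 0.1 0; 0 0 0 0.04 0; 0 0 0 0.04 0; 0 0 0 -0.2 0; 0 0 0 -0.5 0; 0 0 0 -0.7 0; 0 0 0 -0.7 0", force=40)

```text
time_s: 38.92
tcp_pos: [0.5413, 0.0976, 0.1942]
orientation: [-3.141, -0.004, 0.004]
force: [-0.4, 0.0, -2.3]
gripper_width: 0.0396
grasp_force: 40.9
```

```bash
python3 - <<'E'
from h import *
s=bot.state();print(s['orientation'],s['time_s'])
held('spice_paprika',100,20.5)
go((.5359,-.1031,.19))
E
```

```text
[-3.14085416 -0.00424438  0.00360009] 38.925
spice_paprika 0.57 324 axis [545.3  97.7] off [3.9 0.2] zlow 126.2
spice_paprika 0.57 246 axis [545.4  97.8] off [4.1 0.3] zlow 126.2
tcp [0.54134894 0.09756388 0.19423944] [-3.14085416 -0.00424438  0.00360009] 38.925
(0.5359, -0.1031, 0.19) [-0.031  1.334  0.01 ]
```

move_arm(plan="0 0 0.15 0 -0.15; 0 0 0.3 0 -0.3; 0 0 0.45 0 -0.5; 0 0 0.6 0 -0.7; 0 0 0.7 0 -0.9; 0 0 0.7 0 -0.9; 0 0 0.7 0 -0.9")

```text
time_s: 39.9
tcp_pos: [0.5402, -0.0069, 0.1913]
orientation: [-3.14, 0.001, 0.708]
force: [-0.4, 1.2, -0.6]
gripper_width: 0.0397
grasp_force: 40.9
```

move_arm(plan="0 0 0 0 -0.2; 0 0 0 0 -0.4; 0 0 0 0 -0.6; 0 0 0 0 -0.8; 0 0 0 0 -0.9; 0 0 0 0 -0.9; 0 0 0 0 -0.9")

```text
time_s: 40.78
tcp_pos: [0.5405, -0.007, 0.192]
orientation: [-3.141, -0.0, 1.416]
force: [-0.4, 0.1, -1.1]
gripper_width: 0.0399
grasp_force: 40.9
```

```bash
python3 - <<'E'
from h import *
s=bot.state();print(s['orientation'],s['time_s'])
held('spice_paprika',100,20.5,'side7.png')
p=np.array(s['tcp_pos']);f=grab('top')
for c in ('side','top'):
    P=world(grab(c))[0];y=s['orientation'][2];d=P-p
    a=d[:,0]*np.cos(y)+d[:,1]*np.sin(y);b=d[:,0]*np.sin(y)-d[:,1]*np.cos(y)
    for lo in (.03,.05,.07,.09,.12):
        k=(d[:,2]>lo)&(d[:,2]<lo+.02)&(abs(a)<.09)&(abs(b)<.09)
        if k.sum()>20:print(c,lo,k.sum(),'toolx',np.percentile(a[k],[1,99]).round(3),'tooly',np.percentile(b[k],[1,99]).round(3))
r=bot.regions_of('top','chilli_bottle')
if r:
    Q=world(f,r[0]['pixels'])[0]*1000;t=Q[Q[:,2]>np.percentile(Q[:,2],95)-6];print('chilli',r[0]['confidence'],t.mean(0))
go((.5358,-.102,.19))
E
```

```text
[-3.14135345e+00 -1.49916294e-04  1.41558249e+00] 40.775
spice_paprika 0.59 275 axis [539.1  -1.7] off [-1.4  5.4] zlow 125.9
spice_paprika 0.59 453 axis [539.4  -2.2] off [-1.1  4.9] zlow 125.9
tcp [ 0.54053018 -0.00704466  0.19204278] [-3.14135345e+00 -1.49916294e-04  1.41558249e+00] 40.775
side 0.03 331 toolx [-0.012  0.025] tooly [-0.044  0.042]
side 0.05 347 toolx [-0.012  0.017] tooly [-0.057  0.053]
side 0.07 402 toolx [-0.014  0.019] tooly [-0.063  0.059]
side 0.09 621 toolx [-0.01   0.021] tooly [-0.068  0.061]
side 0.12 232 toolx [-0.005  0.039] tooly [-0.04  0.03]
chilli 0.91 [ 527.84526239 -168.18048097  193.02087666]
(0.5358, -0.102, 0.19) [-0.627  0.065  0.014]
```

View pics/side7.png

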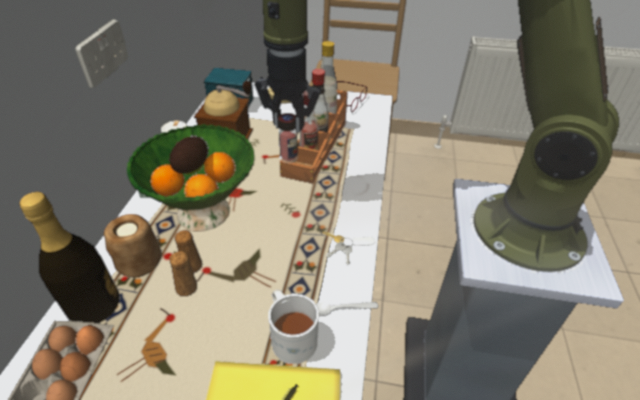

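The side view shows the jar held at (289,135), just ahead of the rack's low end. The gripper is slim along the row, so it will clear the chilli bottle.

move_arm(plan="0 -0.1 0.01 0 0; 0 -0.25 0.03 0 0; 0 -0.4 0.05 0 0; 0 -0.55 0.07 0 0; 0 -0.64 0.08 0 0; 0 -0.66 0.08 0 0; 0 -0.66 0.08 0 0; 0 -0.66 0.08 0 0")

```text
time_s: 42.08
tcp_pos: [0.5375, -0.1063, 0.1923]
orientation: [3.141, -0.001, 1.419]
force: [-0.2, 0.1, -1.1]
gripper_width: 0.0392
grasp_force: 40.9
```

```bash
python3 - <<'E'
from h import *
held('spice_paprika',100,20.5)
go((.5365,-.107,.084))
E
```

```text
spice_paprika 0.71 263 axis [ 535.8 -101. ] off [-1.7  5.3] zlow 124.3
spice_paprika 0.71 339 axis [ 536.2 -101.3] off [-1.3  5. ] zlow 124.3
tcp [ 0.53749232 -0.10629764  0.19226749] [ 3.14140761e+00 -5.20571721e-04  1.41896413e+00] 42.075
(0.5365, -0.107, 0.084) [-0.004 -0.006  0.721]
```

Jar axis is at (536, −101) against the bay at (536, −103). Lowering.

move_arm(plan="0 0 0 0.15 0; 0 0 0 0.3 0; 0 0 0 0.45 0; 0 0 0 0.58 0; 0 0 0 0.65 0; 0 0 0 0.69 0; 0 0 0 0.69 0")

```text
time_s: 43.05
tcp_pos: [0.5375, -0.1072, 0.0887]
orientation: [3.142, -0.0, 1.418]
force: [-0.2, 0.6, -0.7]
gripper_width: 0.0396
grasp_force: 40.9
```

move_arm(plan="0 0 0 0.01 0; 0 0 0 0.015 0; 0 0 0 0.015 0")

```text
time_s: 43.42
tcp_pos: [0.5374, -0.1074, 0.0866]
orientation: [3.141, 0.0, 1.417]
force: [0.4, -0.5, -1.0]
gripper_width: 0.0397
grasp_force: 40.9
```

move_arm(plan="0 0 0 0.007 0; 0 0 0 0.013 0; 0 0 0 0.013 0")

```text
time_s: 43.8
tcp_pos: [0.5373, -0.1074, 0.0843]
orientation: [-3.141, -0.0, 1.418]
force: [0.8, -0.4, -1.2]
gripper_width: 0.0394
grasp_force: 40.9
```

move_arm(plan="0 0 0 0.007 0; 0 0 0 0.011 0; 0 0 0 0.011 0")

```text
time_s: 44.18
tcp_pos: [0.5375, -0.1073, 0.0835]
orientation: [3.141, 0.0, 1.418]
force: [-2.5, -0.4, 6.4]
gripper_width: 0.0395
grasp_force: 41.8
```

Contact. I'll release, go straight up, then back off.

move_arm(plan="0.6 0 0 0.005 0; 0.75 0 0 0.005 0; 0.85 0 0 0.005 0; 0.85 0 0 0.005 0; 0.85 0 0 -0.1 0; 0.85 0 0 -0.4 0; 0.85 0 0 -0.7 0; 0.85 0 0 -1 0; 0.85 0 0 -1 0")

```text
time_s: 45.3
tcp_pos: [0.5393, -0.1069, 0.2374]
orientation: [3.134, 0.0, 1.418]
force: [-0.3, 0.4, -0.4]
gripper_width: 0.0727
grasp_force: 0.0
```

move_arm(plan="0.85 0.3 0 -0.2 0; 0.85 0.6 0 -0.3 0; 0.85 0.8 0 -0.3 0; 0.85 0.8 0 -0.3 0; 0.85 0.8 0 -0.3 0")

```text
time_s: 45.92
tcp_pos: [0.5553, 0.0102, 0.2773]
orientation: [-3.141, 0.001, 1.417]
force: [-0.1, 0.3, -0.6]
gripper_width: 0.0727
grasp_force: 0.0
```

```bash
python3 - <<'E'
from h import *
s=bot.state();print(s['tcp_pos'],s['force'],s['time_s'])
f=grab('top','top8.png');g=grab('side','side8.png')
cv2.imwrite('pics/end.png',np.hstack([cv2.resize(f['pixels'][140:260,320:500,::-1],(400,267)),cv2.resize(g['pixels'][40:200,250:490,::-1],(400,267))]))
for n in 'vinegar_bottle sauce_bottle chilli_bottle spice_paprika mug_tea'.split():
  for r in bot.regions_of('top',n)[:1]:
    Q=world(f,r['pixels'])[0]*1000;t=Q[Q[:,2]>np.percentile(Q[:,2],95)-6];print(n,r['confidence'],t.mean(0).round(1))
E
```

```text
[0.55531743 0.01022645 0.27731028] [-0.06982968  0.33046153 -0.58931816] 45.925
vinegar_bottle 0.92 [ 506.8 -314.   255.7]
sauce_bottle 0.61 [ 517.6 -239.1  215.4]
chilli_bottle 0.66 [ 526.9 -166.7  192.7]
spice_paprika 0.51 [ 518.  -160.    13.2]
mug_tea 0.58 [450.2 368.2  89.7]
```

View pics/end.png

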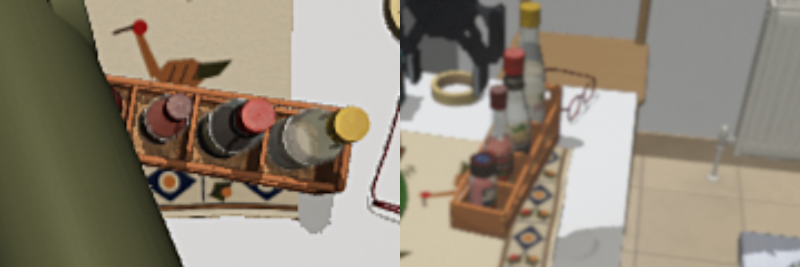

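The view shows all four upright in descending order, with the jar in the low bay at (483,178) in the side crop. One last check of the jar's height, then I'll hand in.

```bash
python3 - <<'E'
from h import *
g=grab('side');Q=world(g,bot.regions_of('side','spice_paprika')[0]['pixels'])[0]*1000
t=Q[Q[:,2]>np.percentile(Q[:,2],95)-5];m=t.mean(0);print(m)
if abs(m[2]-115)<6 and abs(m[1]+103)<12: print(bot.close_job())
E
```

```text
[535.7764329  -97.92800042 116.3951215 ]
the job is handed in; nothing more can be done
None
```

The three bottles and the spice jar stand upright on their cork pads, tallest at the rack's high end down to the jar at its low end. The mug wasn't touched, and the job is handed in at about 46 s of the 112 s allowed.

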